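Mirror the desk tray for a left-handed colleague

ROBOT

A 6-joint arm with a two-finger parallel gripper is mounted at the origin on a cart in front of the work surface, level with it; the furniture and walls round the work are solid. World frame = base frame: x ahead of the robot, y to its left, z up, the work surface at z = 0. Lengths are in m, angles in rad, forces in N, time in s.
With the tool pointing down it reaches from about 0.325 to 0.775 m from the base axis. Payload 5.5 kg.
Tool frame: the origin (TCP) lies at the very end of the fingers, on their centre line; the grasp point (between the pads) lies 19 mm behind it; z points along the fingers, y is the direction in which the jaws open and shut (so a half turn about z gives the same grasp; the last joint's range is limited). The gripper opens to 85 mm and grips with 20 to 120 N. Pads are 22 mm wide; open, the fingers measure 114 mm over their backs; the gripper's body (76 mm by 85 mm) begins 54 mm behind the grasp point. The pads swing forward as they close: fully open they stand 13 mm farther back than shut.
Start: joints at [-1.323, 0.091, 1.231, -0, 1.82, -0.057], TCP at [0.18, -0.572, 0.231] pointing down, gripper open.
Joint ranges: [-2.87, 2.87], [-0.86, 2.18], [0.17, 2.46], [-1.51, 4.65], [0.06, 2.69], [-2.65, 2.65]. Speed limits (rad/s): [2.57, 2.57, 3.01, 3.14, 3.14, 3.14].

INTERFACE

Orientations are given as a unit quaternion [w, x, y, z].
In Python, from bench import sensors, cams, close_job gives the robot as it stands. The module is installed in compiled form; this text tells all that it offers.
- The arm moves only by the tool send_rows, never from a script. Its argument "steps" is a list that holds one entry, the list of rows, each a list of 7 numbers: the shift along the tool's x, y, z in cm, then the turn, a rotation vector about the tool's x, y, z in rad, then the opening, from -1 (shut) to 1 (fully open), so that 0 is half open. In form: [[[tx, ty, tz, rx, ry, rz, gripper], ...]]. A call has 1 to 12 rows; each row shifts and turns the commanded pose from where the row before left it, along the tool's axes as they then stand; what a row does not reach is not made up. A row lasts 1/12 s, in which the tool goes at most 41.7 mm and 7.16 degrees, less where a joint would pass 70% of its speed; a pose out of reach is approached as far as the arm can. A call is refused whole if a number of a shift passes 4.17 or a number of a turn 0.125, either way. A call with a gripper value outside its range is refused whole. The fingers move at their own pace and stop on an object; "squeeze" is the grip in N (left out, the last holds). Time passes only in rows, so rows that do not move let the fingers close. It gives the time, the measured TCP pose, the force and the opening at its end, in the units of the state.
- sensors.get_state(): the state, without advancing time (a new reading comes with each control period).
- cams.snapshot(name): name is "scene" or "top" or "wrist"; returns a dict with "color" (480x640x3 uint8, red, green, blue), "z_map" (480x640 float32, m along the optical axis (not along the pixel's ray), 0 where there is no reading), "camera_matrix" (3x3 intrinsics, pixels), "k1" (the pictures are not rectified: a ray, as slopes to the right and down, at radius r is drawn at 1 + k1 r^2 times it, then the intrinsics apply), "extrinsics" (4x4, takes a point from camera to world coordinates); the wrist camera has in their place "hand_eye" (4x4, takes a point from camera to tool coordinates, whose origin is the TCP and whose axes are the flange's). Camera axes: x right, y down, z forward; pixel columns grow to the right and rows downward; lengths in m; the calibration is good to about 2 mm. A picture is of the moment at which its call begins: read the wrist's pose just before it.
- close_job(): hands the job in, once; it reports no verdict.
Trained networks look in a picture, given as the dict that the camera call returned (one of the last four; its "shot" number tells which), for a name from the list of things; names that differ only in an ending like _2 or _b are one class to them, and where a whole thing is asked for, a point or a joint stands for the part that bears it (a point fixed in the world has none). Each returns a list of dicts, best first, with "confidence" (0 to 1); they miss things now and then, are a little off and sometimes report something else, mostly with a low value. They report only what shows in the picture. A call takes as long as a camera call.
- cams.regions_of(query, picture): "mask" (480x640 bool, what is visible of it) and "rect" ([left, top, right, bottom] in pixels, round what is visible of it).
The state is a dict: "time_s": time; "joint_positions": joint angles; "qvel": joint speeds; "joint_torque": joint torques, N m; "ee_pos": TCP position; "orientation": TCP orientation; "force": force on the tool from outside, world axes, zero at the start; "ft_torque": the same for the moment, N m; "opening": finger opening in m.
Only numpy, scipy, OpenCV 4.12 (cv2) and the standard library are available. Lean on these libraries where they do the work, as an engineer would, in place of code of your own. Each camera call takes 0.05 s, during which the arm holds its last target.

TASK

A left-handed colleague takes over this desk: move the four things from the full grey tray into the empty wooden tray in reverse order, so that what stood at the left end (seen from the robot) comes to the right end, second from left becomes second from right, and so on. Set each one in the middle of its own pocket, upright and square as it stood before, and let go; do not disturb the stapler and the roll of tape.

Things in the scene. Friction and masses are not known exactly. Their poses are not given: they have to be found in the camera images.
- old_tray: grey plastic desk tray, full at the start. 324 mm along y (to the left, roughly), 74 mm along x, fixed; open to front and back. Floor top 6 mm above the desk. Four pockets centred at y = +120, +40, -40, -120 mm, x = 0; ribs between them 4 mm thick, 14 mm high, end walls 22 mm high (from the desk). Origin: centre of its underside. Either tray may be the nearer.
- new_tray: light wooden desk tray, empty at the start; same form as the grey one. 324 mm along y (to the left, roughly), 74 mm along x, fixed; open to front and back. Floor top 6 mm above the desk. Four pockets centred at y = +120, +40, -40, -120 mm, x = 0; ribs between them 4 mm thick, 14 mm high, end walls 22 mm high (from the desk). Origin: centre of its underside. 
- stamp_a: wooden rubber stamp standing on its face: block 21 (x) x 46 (y) x 17 mm high, with an upright handle 20 mm thick on it, 71 mm high in all; 35 g. Origin: centre of its underside; y along the block, which lies along the row; z up. Grasp the handle or block across x.
- glue_stick: glue stick standing upright: round barrel 25 mm in diameter up to 62 mm, cap 28 mm in diameter above, 88 mm high in all; 30 g, the tallest of the four. Origin: centre of its underside; z up. Grasp it high, round the cap or the top of the barrel, so that the gripper's body stays clear of it.
- correction_tape: flat correction tape case with rounded ends, the longest and lowest of the four: 22 (x) x 58 (y) x 16 mm high; 30 g. Origin: centre of its underside; y along its length, which lies along the row; z up. Grasp across x.
- board_eraser: small whiteboard eraser, a white block with a label on top: 24 (x) x 50 (y) x 20 mm high; 30 g. Origin: centre of its underside; y along its length, which lies along the row; z up. Grasp across x.
- liner_stamp_a: thin grey felt liner, 56 x 66 x 1 mm, fixed on the floor of the pocket of the old tray in which the stamp stands at the start; it stays there and so marks the pocket afterwards. Origin: centre of its underside. Felt top 7 mm above the desk.
- liner_glue_stick: thin grey felt liner, 56 x 66 x 1 mm, fixed on the floor of the pocket of the old tray in which the glue stick stands at the start; it stays there and so marks the pocket afterwards. Origin: centre of its underside. Felt top 7 mm above the desk.
- liner_correction_tape: thin grey felt liner, 56 x 66 x 1 mm, fixed on the floor of the pocket of the old tray in which the correction tape stands at the start; it stays there and so marks the pocket afterwards. Origin: centre of its underside. Felt top 7 mm above the desk.
- liner_board_eraser: thin grey felt liner, 56 x 66 x 1 mm, fixed on the floor of the pocket of the old tray in which the board eraser stands at the start; it stays there and so marks the pocket afterwards. Origin: centre of its underside. Felt top 7 mm above the desk.
- stapler: stapler on the desk to the left of the trays, 32 (x) x 131 (y) x 38 mm; bystander, leave alone. Origin: centre of its underside.
- tape_roll: roll of tape lying flat on the desk to the right of the trays, 72 mm in diameter, 18 mm high; bystander, leave alone. Origin: centre of its underside.

How it is judged:
By the outcome, as a careful person would: the job done as asked, in the order asked, and still so for the second after the job is handed in, with the robot touching nothing.
It also fails if it takes over 96 s, if anything falls off the work surface, if the arm or the gripper's body presses on something with over 40 N, if the wrist force passes 120 N, or if a joint passes its speed limit or range.

## Working session

There is one attempt and no reset: what is moved stays moved. The work goes in short steps, Python scripts to look and compute and a tool call to move; the robot and the scene stay as the last step left them, time stands still between calls to the robot, and variables do not carry over. Pictures are saved under pics/ and viewed, and the job is handed in when it is done.

Besides the shell and the picture viewer there is one more tool, called after "Emit:" as name(argument=value, ...), one argument or row to a line, values as JSON. send_rows: Moves the arm, as the interface text tells. Its arguments: {"type":"object","properties":{"steps":{"type":"array"},"squeeze":{"type":"number"}},"required":["steps"]}

```bash
mkdir -p pics
cat > h.py <<'E'
import numpy as np, cv2
from bench import sensors, cams
from scipy.spatial.transform import Rotation as R
def save(p,name):
    cv2.imwrite('pics/'+name+'.png', p['color'][:,:,::-1])
def world(p,us,vs,zs,T=None):
    K=p['camera_matrix'];k1=p['k1']
    xd=(np.asarray(us)-K[0,2])/K[0,0]; yd=(np.asarray(vs)-K[1,2])/K[1,1]
    rd=np.hypot(xd,yd); r=rd.copy()
    for _ in range(20): r=rd/(1+k1*r*r)
    s=1/(1+k1*r*r)
    P=np.stack([xd*s*zs,yd*s*zs,zs,np.ones_like(zs)],-1)
    T=p['extrinsics'] if T is None else T
    return (P@T.T)[...,:3]
def cloud(p,T=None):
    v,u=np.mgrid[0:480,0:640].astype(float)
    return world(p,u,v,p['z_map'].astype(float),T)
def tool(s):
    w,x,y,z=s['orientation'];T=np.eye(4);T[:3,:3]=R.from_quat([x,y,z,w]).as_matrix();T[:3,3]=s['ee_pos'];return T
E
python3 - <<'E'
from h import *
s=sensors.get_state();print(s)
for n in ['scene','top']:
    p=cams.snapshot(n);save(p,n+'0');print(n,p['camera_matrix'],p['k1'],p['extrinsics'])
    C=cloud(p)
    for q in ['old_tray','new_tray','stamp_a','glue_stick','correction_tape','board_eraser','stapler','tape_roll']:
        for r in cams.regions_of(q,p)[:2]:
            m=r['mask']&(p['z_map']>0); c=C[m]
            if len(c): print(q,round(r['confidence'],2),np.round(r['rect']),np.round(np.median(c,0),3),np.round(np.percentile(c,[2,98],axis=0),3).tolist())
E
```

```text
{'time_s': 0.0, 'joint_positions': array([-1.32269096e+00,  9.18449178e-02,  1.23190437e+00, -3.37499650e-05,
        1.81980154e+00, -5.67200572e-02]), 'qvel': array([-0.00085381, -0.00056591,  0.00049216, -0.00046671,  0.00021377,
       -0.00034935]), 'joint_torque': array([-3.21160969e-04, -4.58728731e+01, -4.18031967e+01, -1.60367540e-04,
        1.15336533e-02,  2.16954263e-06]), 'ee_pos': array([ 0.17998071, -0.57206502,  0.23014878]), 'orientation': array([-9.73044957e-04,  9.88407804e-01,  1.51819147e-01, -1.09832289e-04]), 'force': array([0.2799817 , 0.05755698, 0.76429591]), 'ft_torque': array([-0.00135822, -0.03396874, -0.01858025]), 'opening': 0.08541262061444571}
scene [[610.7915092    0.         315.33236079]
 [  0.         610.7915092  235.08275129]
 [  0.           0.           1.        ]] -0.16480552327357645 [[-0.70836987 -0.55471956  0.43646114  0.01950302]
 [-0.70584063  0.55577802 -0.43920359  0.55323673]
 [ 0.00105932 -0.6191906  -0.78524001  1.0116398 ]
 [ 0.          0.          0.          1.        ]]
old_tray 0.73 [210. 176. 345. 274.] [0.651 0.026 0.005]
[... 1835 characters left out ...]
08  0.092] [[0.649, -0.121, 0.005], [0.695, -0.096, 0.098]]
correction_tape 0.79 [254. 191. 278. 202.] [0.664 0.132 0.022] [[0.654, 0.103, 0.015], [0.676, 0.158, 0.026]]
correction_tape 0.56 [359. 182. 373. 203.] [ 0.657 -0.107  0.092] [[0.649, -0.121, 0.005], [0.674, -0.096, 0.098]]
board_eraser 0.81 [284. 189. 304. 201.] [0.663 0.055 0.026] [[0.652, 0.031, 0.015], [0.675, 0.079, 0.03]]
stapler 0.7 [154. 208. 206. 242.] [0.593 0.329 0.033] [[0.561, 0.274, 0.003], [0.629, 0.385, 0.04]]
tape_roll 0.66 [455. 209. 487. 235.] [ 0.595 -0.366  0.017] [[0.564, -0.402, -0.0], [0.628, -0.332, 0.021]]
tape_roll 0.61 [250. 183. 279. 210.] [0.654 0.131 0.007] [[0.637, 0.1, 0.002], [0.696, 0.163, 0.011]]
```

Run:
```python
import cv2,numpy as np
a=cv2.imread('pics/top0.png')[160:310,140:500]; a=cv2.resize(a,None,fx=2.2,fy=2,interpolation=2)
b=cv2.imread('pics/scene0.png')[120:380,140:460]; cv2.imwrite('pics/top0c.png',a);cv2.imwrite('pics/scene0c.png',cv2.resize(b,None,fx=2,fy=2))
```

```text
(no output)
```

View pics/top0c.png

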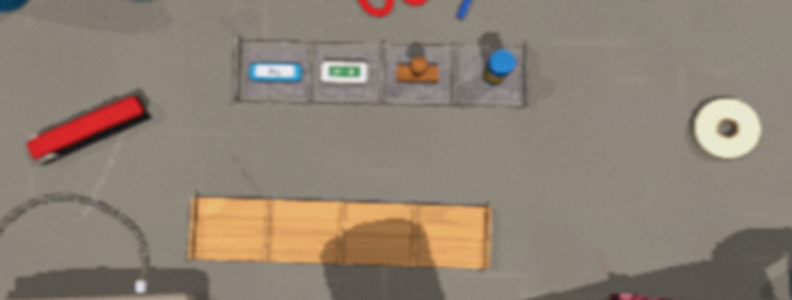

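View pics/scene0c.png

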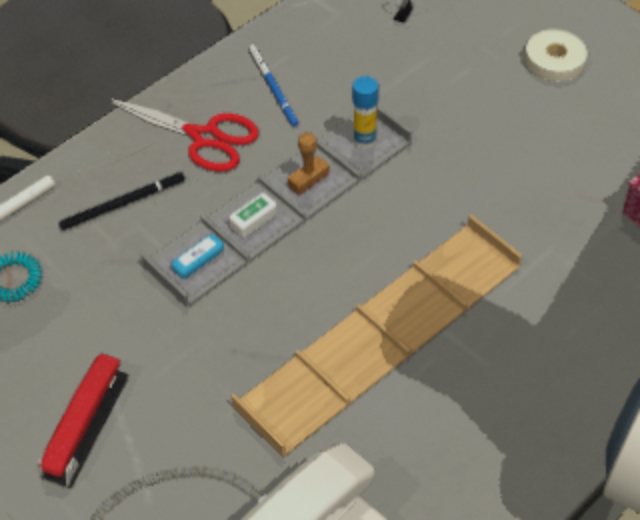

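The top picture (2.2x crop) shows the order from the left as correction tape, eraser, stamp and glue stick in the far grey tray. The wooden tray is nearer and empty, and a phone lies close to its front edge.

Run:
```python
from h import *
p=cams.snapshot('wrist');print(p['hand_eye'],p['camera_matrix'][0],p['k1']);save(p,'w0')
for n in ['top','scene']:
    p=cams.snapshot(n);C=cloud(p)
    for q in ['old_tray','new_tray']:
        r=cams.regions_of(q,p)[0]; m=r['mask']&(p['z_map']>0)
        m=cv2.dilate(m.astype(np.uint8),np.ones((5,5)))>0
        c=C[m]; c=c[(c[:,2]>0.003)&(c[:,2]<0.03)&(abs(c[:,0]-(0.665 if q[0]=='o' else .471))<.05)]
        b=cv2.minAreaRect(c[:,:2].astype(np.float32)*1000);print(n,q,b,len(c))
    # height obstacles near
    z=C[(C[...,0]>.25)&(C[...,0]<.44)&(C[...,1]>-.3)&(C[...,1]<.4)&(C[...,2]>.025)&(p['z_map']>0)]
    for x0 in np.arange(.25,.44,.02):
        k=z[(z[:,0]>=x0)&(z[:,0]<x0+.02)]
        if len(k)>3: print(n,round(x0,2),len(k),np.round([k[:,1].min(),k[:,1].max(),k[:,2].max()],3))
```

```text
[[-9.47520687e-04 -9.54126653e-01 -2.99401790e-01  7.57726370e-02]
 [ 9.99998090e-01 -1.41578852e-03  1.34709511e-03 -6.05026193e-04]
 [-1.70918897e-03 -2.99399942e-01  9.54126173e-01 -1.41772678e-01]
 [ 0.00000000e+00  0.00000000e+00  0.00000000e+00  1.00000000e+00]] [392.85811359   0.         319.2475951 ] -0.06027282916566474
top old_tray ((664.4800415039062, 10.760452270507812), (85.54530334472656, 339.63739013671875), 0.1211031973361969) 2100
top new_tray ((471.4749450683594, 59.53990173339844), (338.7015075683594, 84.94198608398438), 87.3293228149414) 3829
top 0.25 822 [0.207 0.399 0.064]
top 0.27 818 [0.207 0.4   0.066]
top 0.29 920 [-0.299  0.4    0.065]
top 0.31 1121 [-0.3    0.4    0.064]
top 0.33 934 [-0.3    0.4    0.107]
top 0.35 1168 [-0.3    0.4    0.109]
top 0.37 1220 [-0.299  0.4    0.108]
top 0.39 481 [-0.297  0.4    0.062]
top 0.41 4 [0.266 0.273 0.027]
scene old_tray ((664.052001953125, 13.393417358398438), (327.3785400390625, 83.65303802490234), 89.17951202392578) 2000
scene new_tray ((467.1196594238281, 51.02198028564453), (339.7059631347656, 84.79856872558594), 87.19528198242188) 4196
scene 0.25 1339 [0.211 0.4   0.063]
scene 0.27 1319 [0.211 0.4   0.063]
scene 0.29 1460 [-0.299  0.4    0.063]
scene 0.31 1579 [-0.3    0.4    0.063]
scene 0.33 2690 [-0.3    0.4    0.108]
scene 0.35 1671 [-0.3    0.4    0.108]
scene 0.37 868 [-0.3    0.4    0.107]
scene 0.39 53 [-0.28   0.4    0.059]
```

```bash
cat >> h.py <<'E'
def yaw(s):
    T=tool(s);return np.arctan2(T[1,0],T[0,0])
def plan(tx,ty,tz,ydeg,vmax=40,wmax=.12,g=1,s=None):
    s=s or sensors.get_state();th=yaw(s);p=np.array(s['ee_pos']);t=np.array([tx,ty,tz])
    dth=np.deg2rad(ydeg)-th;d=t-p
    n=int(max(np.ceil(np.linalg.norm(d)*1000/vmax),np.ceil(abs(dth)/wmax),1))
    print('n',n,'d',np.round(d*1000,1),'dth',round(np.degrees(dth),2))
    for i in range(n):
        rem=(t-p)/(n-i); c,q=np.cos(th),np.sin(th)
        a=np.round(np.array([rem@[c,q,0],rem@[q,-c,0],-rem[2]])*100,2); w=round(-dth/n,4)
        print([*map(float,a),0,0,float(w),g],end=',\n' if i%12==11 else ',')
        p=p+np.array([c*a[0]+q*a[1],q*a[0]-c*a[1],-a[2]])/100; th-=w
    print()
E
python3 -c "
from h import *
plan(.55,.08,.26,90)"
```

```text
n 19 d [369.9 652.4  28.7] dth 72.53
[2.89, -2.69, -0.15, 0, 0, -0.0666, 1],[3.06, -2.49, -0.15, 0, 0, -0.0666, 1],[3.22, -2.28, -0.15, 0, 0, -0.0666, 1],[3.36, -2.06, -0.15, 0, 0, -0.0666, 1],[3.49, -1.84, -0.15, 0, 0, -0.0666, 1],[3.61, -1.6, -0.15, 0, 0, -0.0666, 1],[3.71, -1.36, -0.15, 0, 0, -0.0666, 1],[3.79, -1.11, -0.15, 0, 0, -0.0666, 1],[3.85, -0.85, -0.15, 0, 0, -0.0666, 1],[3.9, -0.59, -0.15, 0, 0, -0.0666, 1],[3.93, -0.33, -0.15, 0, 0, -0.0666, 1],[3.95, -0.07, -0.15, 0, 0, -0.0666, 1],
[3.94, 0.19, -0.15, 0, 0, -0.0666, 1],[3.92, 0.46, -0.15, 0, 0, -0.0666, 1],[3.88, 0.72, -0.15, 0, 0, -0.0666, 1],[3.83, 0.97, -0.16, 0, 0, -0.0666, 1],[3.76, 1.23, -0.15, 0, 0, -0.0666, 1],[3.66, 1.47, -0.16, 0, 0, -0.0666, 1],[3.56, 1.71, -0.15, 0, 0, -0.0666, 1],
```

Emit:
send_rows(
  steps=[
    [[2.9,-2.7,-0.15,0,0,-0.067,1],[3.1,-2.5,-0.15,0,0,-0.067,1],[3.2,-2.3,-0.15,0,0,-0.067,1],[3.4,-2.1,-0.15,0,0,-0.067,1],[3.5,-1.8,-0.15,0,0,-0.067,1],[3.6,-1.6,-0.15,0,0,-0.067,1],[3.7,-1.4,-0.15,0,0,-0.067,1],[3.8,-1.1,-0.15,0,0,-0.067,1],[3.8,-0.8,-0.15,0,0,-0.067,1],[3.9,-0.6,-0.15,0,0,-0.067,1],[3.9,-0.3,-0.15,0,0,-0.067,1],[3.9,0,-0.15,0,0,-0.067,1]],
  ],
)

```text
time_s: 2.25
ee_pos: [0.4139, -0.159, 0.2498]
orientation: [0.0, 0.849, 0.528, 0.0]
force: [0.0, -0.2, 0.5]
opening: 0.0851
```

Emit:
send_rows(
  steps=[
    [[3.9,0.2,-0.15,0,0,-0.067,1],[3.9,0.5,-0.15,0,0,-0.067,1],[3.9,0.7,-0.15,0,0,-0.067,1],[3.8,1.0,-0.15,0,0,-0.067,1],[3.8,1.2,-0.15,0,0,-0.067,1],[3.7,1.5,-0.15,0,0,-0.067,1],[3.6,1.7,-0.15,0,0,-0.06,1],[0,0,0,0,0,0,1],[0,0,0,0,0,0,1]],
  ],
)

```text
time_s: 3.0
ee_pos: [0.549, 0.0826, 0.2588]
orientation: [-0.001, 0.706, 0.708, -0.001]
force: [-0.4, -1.4, 0.0]
opening: 0.085
```

```bash
cat > look.py <<'E'
from h import *
import sys
def look(name,qs):
    s=sensors.get_state();p=cams.snapshot('wrist');T=tool(s)@p['hand_eye'];C=cloud(p,T);save(p,name)
    print(s['time_s'],np.round(s['ee_pos'],4),round(np.degrees(yaw(s)),2),np.round(s['orientation'],4),s['opening'])
    for q in qs:
        for r in cams.regions_of(q,p)[:2]:
            m=r['mask']&(p['z_map']>0);c=C[m]
            if len(c)<10: continue
            h=np.percentile(c[:,2],97);t=c[c[:,2]>h-.004]
            b=cv2.minAreaRect(t[:,:2].astype(np.float32)*1000)
            print(q,round(r['confidence'],2),np.round(r['rect']),'htop',round(h,4),'rect',np.round(b[0],1),np.round(b[1],1),round(b[2],1),'mid',np.round((t[:,:2].min(0)+t[:,:2].max(0))*500,1))
    return s,p,T,C
E
python3 - <<'E'
from look import *
s,p,T,C=look('w1',['stamp_a','glue_stick','correction_tape','board_eraser','old_tray','new_tray'])
np.savez('w1.npz',C=C,z=p['z_map'],c=p['color'])
E
```

```text
3.0 [0.549  0.0826 0.2588] 90.19 [-6.000e-04  7.060e-01  7.083e-01 -7.000e-04] 0.08495313471735318
stamp_a 0.91 [411. 276. 439. 335.] htop 0.0744 rect [625.3  32.5] [  8.6 138.5] 27.2 mid [623.5  31.2]
glue_stick 0.64 [402. 351. 449. 422.] htop 0.0956 rect [ 659.2 -109.4] [25.5 26.4] 68.7 mid [ 659.1 -109.8]
glue_stick 0.59 [426. 122. 456. 181.] htop 0.0238 rect [662.9 129.8] [55.6 20.6] 89.2 mid [663.  129.8]
board_eraser 0.58 [418. 202. 449. 256.] htop 0.0279 rect [661.4  54. ] [49.2 24. ] 88.6 mid [661.7  54. ]
old_tray 0.85 [383. 105. 487. 398.] htop 0.0211 rect [663.2  12. ] [324.3  73. ] 88.8 mid [663.2  12.4]
new_tray 0.72 [199.  52. 281. 368.] htop 0.0173 rect [469.3  57.7] [324.4  73.4] 87.7 mid [469.6  57.4]
```

View pics/w1.png

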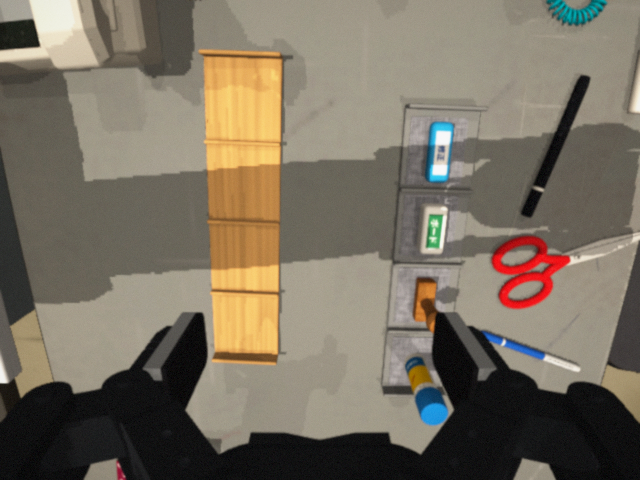

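The wrist picture shows the wooden tray at px 200–283 and the grey tray at px 383–487. Their fitted sizes, 324x73 mm, match the given ones. The tape (440,152) and eraser (434,229) are clear, while the stamp is partly behind a finger. I'll pick the tape first.

Emit:
send_rows(
  steps=[
    [[0.8,1.9,2.6,0,0,0.02,0.4],[0.8,1.9,2.6,0,0,0,0.4],[0.8,1.9,2.6,0,0,0,0.4],[0.8,1.9,2.6,0,0,0,0.4],[0.8,1.9,2.6,0,0,0,0.4],[0.7,1.9,2.9,0,0,0,0.4],[0,0,0,0,0,0,0.4],[0,0,0,0,0,0,0.4]],
  ],
  squeeze=25,
)

```text
time_s: 4.02
ee_pos: [0.6623, 0.125, 0.0972]
orientation: [-0.002, 0.714, 0.7, -0.003]
force: [-0.0, 0.1, 1.0]
opening: 0.0601
```

Run:
```python
from look import *
s,p,T,C=look('w2',['correction_tape','board_eraser'])
```

```text
4.0167 [0.6623 0.125  0.0972] 88.81 [-0.0019  0.7144  0.6997 -0.0026] 0.060078673496493165
correction_tape 0.4 [  2.  99. 131. 480.] htop 0.0132 rect [481.5  90.7] [232.6 161.3] 48.4 mid [520.4  96.7]
board_eraser 0.84 [303. 316. 347. 394.] htop 0.0274 rect [662.2  55.2] [50.1 23.8] 88.1 mid [661.9  55. ]
```

View pics/w2.png

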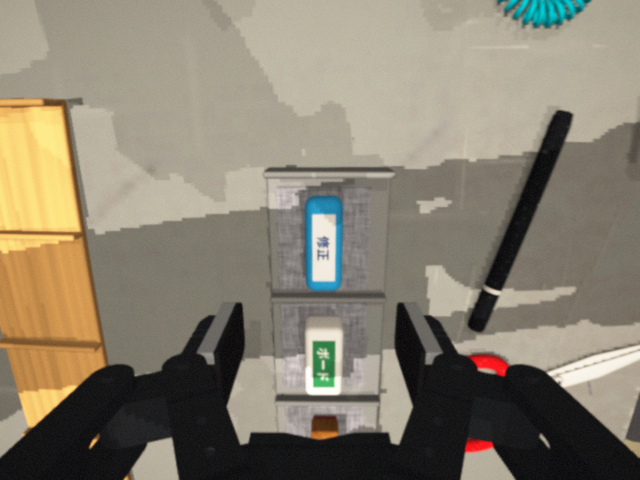

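Run:
```python
from look import *
s,p,T,C=look('w2b',[])
m=np.zeros((480,640),bool);m[190:300,295:350]=1
t=C[m&(C[...,2]>.0185)&(p['z_map']>0)]
t=t[(t[:,2]<.03)]
print(len(t),cv2.minAreaRect(t[:,:2].astype(np.float32)*1000),np.median(t[:,2]))
print(np.degrees(2*np.hypot(*s['orientation'][[0,3]])),tool(s)[:3,2])
```

```text
4.1667 [0.6641 0.1253 0.1038] 88.81 [0.0012 0.7144 0.6997 0.0016] 0.05978891418306566
3045 ((663.3868408203125, 130.49917602539062), (56.916160583496094, 21.458850860595703), 88.70108795166016) 0.022030575167085314
0.2270845154896911 [ 3.93900309e-03  4.38764598e-04 -9.99992146e-01]
```

Emit:
send_rows(
  steps=[
    [[0.5,0,2.0,0,0,0,0.4],[0,0,2.0,0,0,0,0.4],[0,0,1.5,0,0,0,0.4],[0,0,0.8,0,0,0,0.4],[0,0,0,0,0,0,0.4],[0,0,0,0,0,0,0.4],[0,0,0,0,0,0,0.4]],
  ],
)

```text
time_s: 4.8
ee_pos: [0.6645, 0.1308, 0.0403]
orientation: [0.001, 0.714, 0.7, 0.001]
force: [0.1, 0.5, 0.7]
opening: 0.0598
```

```bash
cat > st.py <<'E'
from h import *
s=sensors.get_state();print(s['time_s'],np.round(s['ee_pos'],4),'yaw',round(np.degrees(yaw(s)),2),'z',np.round(tool(s)[:3,2],4),'F',np.round(s['force'],1),'op',round(s['opening'],4),np.round(np.abs(s['qvel']).max(),3))
E
python3 st.py
```

```text
4.8 [0.6645 0.1308 0.0403] yaw 88.84 z [ 3.4e-03  5.0e-04 -1.0e+00] F [0.1 0.5 0.7] op 0.0598 0.006
```

Emit:
send_rows(
  steps=[
    [[0,-0.1,1.2,0,0,0,0.4],[0,0,1.0,0,0,0,0.4],[0,0,0.6,0,0,0,0.4],[0,0,0,0,0,0,0.4],[0,0,0,0,0,0,-1],[0,0,0,0,0,0,-1],[0,0,0,0,0,0,-1],[0,0,0,0,0,0,-1],[0,0,0,0,0,0,-1]],
  ],
  squeeze=25,
)

```text
time_s: 5.55
ee_pos: [0.663, 0.1309, 0.0105]
orientation: [0.0, 0.714, 0.7, 0.0]
force: [-0.3, 0.9, 1.1]
opening: 0.0212
```

```bash
python3 st.py
```

```text
5.55 [0.663  0.1309 0.0105] yaw 88.86 z [ 1.1e-03  2.0e-04 -1.0e+00] F [-0.3  0.9  1.1] op 0.0212 0.001
```

Emit:
send_rows(
  steps=[
    [[0,0,-1.5,0,0,0,-1],[0,0,-2.5,0,0,0.02,-1],[-1.0,-1.0,-2.5,0,0,0,-1],[-2.5,-2.4,-0.5,0,0,0,-1],[-3.0,-2.8,0,0,0,0,-1],[-3.0,-2.8,0,0,0,0,-1],[-3.0,-2.8,0,0,0,0,-1],[-3.0,-2.8,0,0,0,0,-1],[-2.5,-2.4,0,0,0,0,-1],[-1.5,-1.5,0,0,0,0,-1],[-0.5,-0.5,0,0,0,0,-1],[0,0,0,0,0,0,-1]],
  ],
)

```text
time_s: 6.55
ee_pos: [0.4644, -0.0624, 0.0812]
orientation: [0.001, 0.722, 0.692, 0.001]
force: [0.5, 0.3, 0.4]
opening: 0.0213
```

Emit:
send_rows(
  steps=[
    [[0,0,0,0,0,0,-1],[0,0,0,0,0,0,-1]],
  ],
)

```text
time_s: 6.72
ee_pos: [0.4656, -0.0607, 0.0803]
orientation: [0.0, 0.721, 0.693, 0.0]
force: [-0.8, -0.3, 0.2]
opening: 0.0212
```

```bash
python3 st.py
python3 - <<'E'
from look import *
s,p,T,C=look('w3',['new_tray','correction_tape'])
E
```

```text
6.7167 [ 0.4656 -0.0607  0.0803] yaw 87.75 z [ 1.e-03  3.e-04 -1.e+00] F [-0.8 -0.3  0.2] op 0.0212 0.014
6.7167 [ 0.4656 -0.0607  0.0803] 87.75 [2.000e-04 7.208e-01 6.931e-01 5.000e-04] 0.021210108313032296
new_tray 0.68 [247.   3. 393. 311.] htop 0.0129 rect [467.1   3.3] [113.1  73.6] 88.2 mid [467.6   4.2]
correction_tape 0.83 [291. 259. 348. 391.] htop 0.0933 rect [464.6 -60.6] [56.5 21.5] 88.7 mid [464.7 -60.7]
correction_tape 0.27 [574. 272. 640. 364.] htop 0.0076 rect [ 654.2 -111. ] [67.2 47.2] 89.1 mid [ 653.8 -110.8]
```

View pics/w3.png

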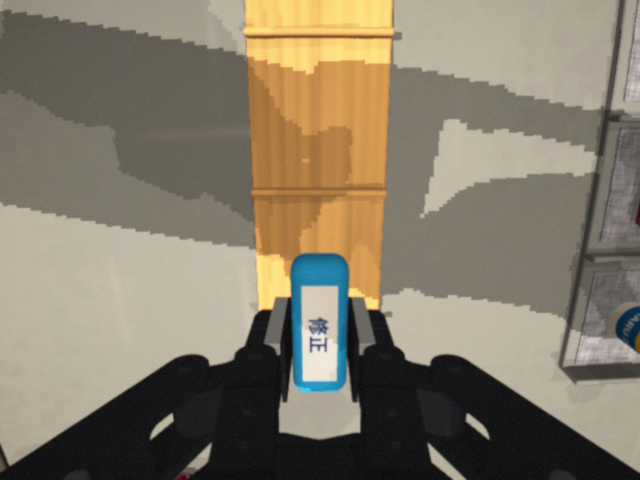

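Emit:
send_rows(
  steps=[
    [[-0.15,-0.1,2.0,0,0,0,-1],[0,0,2.0,0,0,0,-1],[0,0,1.8,0,0,0,-1],[0,0,0.8,0,0,0,-1],[0,0,0.3,0,0,0,-1],[0,0,0,0,0,0,-1],[0,0,0,0,0,0,-1]],
  ],
)

```text
time_s: 7.45
ee_pos: [0.4644, -0.0628, 0.0117]
orientation: [0.001, 0.721, 0.693, 0.0]
force: [0.9, 0.4, -0.1]
opening: 0.0209
```

```bash
python3 st.py
```

```text
7.45 [ 0.4644 -0.0628  0.0117] yaw 87.73 z [ 1.2e-03 -3.0e-04 -1.0e+00] F [ 0.9  0.4 -0.1] op 0.0209 0.008
```

Emit:
send_rows(
  steps=[
    [[0,0,0.17,0,0,0,-1],[0,0,0,0,0,0,-1],[0,0,0,0,0,0,-0.3],[0,0,0,0,0,0,0.1],[0,0,0,0,0,0,0.1],[0,0,-1.0,0,0,0,0.1],[0,0,-2.5,0,0,0,0.1],[0,0,-3.5,0,0,0,0.2],[0,0,-3.5,0,0,0,0.4],[0,0,-1.0,0,0,0,0.4],[0,0,0,0,0,0,0.4]],
  ],
)

```text
time_s: 8.37
ee_pos: [0.4658, -0.0633, 0.1294]
orientation: [0.004, 0.721, 0.693, 0.002]
force: [0.2, 0.1, 0.0]
opening: 0.0597
```

Run:
```python
from look import *
s,p,T,C=look('w4',['new_tray','correction_tape'])
```

```text
8.3667 [ 0.4658 -0.0633  0.1294] 87.71 [0.0035 0.7211 0.6928 0.0024] 0.05972962162015486
new_tray 0.8 [255.   3. 378. 298.] htop 0.0144 rect [466.3 -22.2] [164.1  73.6] 87.8 mid [466.2 -22.1]
new_tray 0.37 [595.   0. 640.  88.] htop 0.0274 rect [654.8  52.1] [19.1 50.2] 9.3 mid [658.3  53. ]
correction_tape 0.59 [300. 200. 334. 276.] htop 0.0226 rect [463.3 -63.6] [55.5 20.8] 88.2 mid [463.4 -63.6]
```

View pics/w4.png

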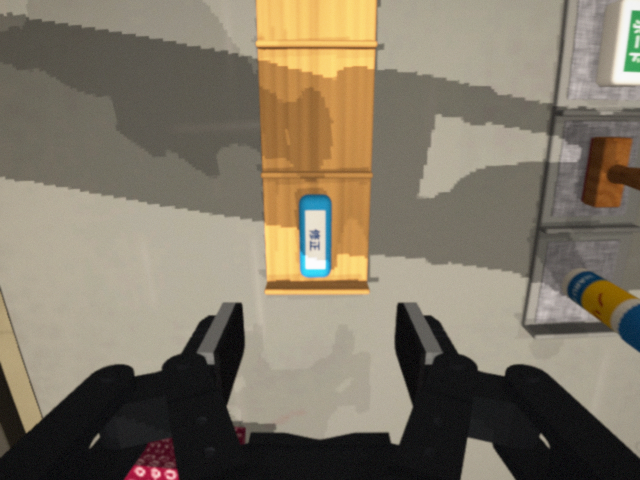

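The tape stands in the right-end pocket at px (315,236), about 1 mm from the pocket middle. Next is the eraser.

Emit:
send_rows(
  steps=[
    [[1.0,1.55,0,0,0,-0.018,0.4],[2.0,3.0,0,0,0,0,0.4],[2.0,3.2,0,0,0,0,0.4],[2.0,3.2,0.5,0,0,0,0.4],[2.0,3.2,1,0,0,0,0.4],[2.0,3.2,1,0,0,0,0.4],[1.0,1.6,2,0,0,0,0.4],[0.25,0.4,2.5,0,0,0,0.4],[0,0,1,0,0,0,0.4],[0,0,0,0,0,0,0.4],[0,0,0,0,0,0,0.4]],
  ],
)

```text
time_s: 9.43
ee_pos: [0.6584, 0.0546, 0.0424]
orientation: [-0.001, 0.715, 0.699, -0.002]
force: [0.3, 0.3, 0.8]
opening: 0.06
```

```bash
python3 st.py
```

```text
9.4333 [0.6584 0.0546 0.0424] yaw 88.71 z [-4.e-03 -3.e-04 -1.e+00] F [0.3 0.3 0.8] op 0.06 0.044
```

Emit:
send_rows(
  steps=[
    [[0,0,0,0,0,0,0.4],[0,0,0,0,0,0,0.4],[0,0,0,0,0,0,0.4]],
  ],
)

```text
time_s: 9.68
ee_pos: [0.6606, 0.0547, 0.0464]
orientation: [0.001, 0.715, 0.699, 0.001]
force: [-0.4, -0.0, -0.5]
opening: 0.0599
```

```bash
python3 st.py
```

```text
9.6833 [0.6606 0.0547 0.0464] yaw 88.71 z [ 3.3e-03  1.0e-04 -1.0e+00] F [-0.4 -0.  -0.5] op 0.0599 0.007
```

Emit:
send_rows(
  steps=[
    [[0,0.2,1.4,0,0,0,0.4],[0,0,1.2,0,0,0,0.4],[0,0,0.7,0,0,0,0.4],[0,0,0,0,0,0,0.4],[0,0,0,0,0,0,-1],[0,0,0,0,0,0,-1],[0,0,0,0,0,0,-1],[0,0,0,0,0,0,-1],[0,0,0,0,0,0,-1]],
  ],
  squeeze=25,
)

```text
time_s: 10.43
ee_pos: [0.6624, 0.0551, 0.0118]
orientation: [0.0, 0.715, 0.699, 0.0]
force: [-0.4, 0.6, 3.0]
opening: 0.023
```

```bash
python3 st.py
```

```text
10.4333 [0.6624 0.0551 0.0118] yaw 88.74 z [ 1.2e-03  1.0e-04 -1.0e+00] F [-0.4  0.6  3. ] op 0.023 0.002
```

Emit:
send_rows(
  steps=[
    [[0,0,-1.5,0,0,0,-1],[0,0,-2.5,0,0,0.018,-1],[-0.2,-1.0,-2.0,0,0,0,-1],[-0.5,-2.2,0,0,0,0,-1],[-0.8,-3.5,0,0,0,0,-1],[-0.8,-3.5,0,0,0,0,-1],[-0.8,-3.5,0,0,0,0,-1],[-0.7,-3.0,0,0,0,0,-1],[-0.5,-1.7,0,0,0,0,-1],[-0.2,-0.8,0,0,0,0,-1],[0,0,0,0,0,0,-1],[0,0,0,0,0,0,-1]],
  ],
)

```text
time_s: 11.43
ee_pos: [0.4691, 0.0178, 0.0717]
orientation: [0.001, 0.721, 0.693, 0.001]
force: [0.6, 0.0, -0.2]
opening: 0.0235
```

Emit:
send_rows(
  steps=[
    [[0,0,0,0,0,0,-1],[0,0,0,0,0,0,-1]],
  ],
)

```text
time_s: 11.6
ee_pos: [0.4692, 0.0179, 0.0711]
orientation: [0.0, 0.721, 0.693, 0.0]
force: [-0.0, 0.9, 0.1]
opening: 0.0232
```

```bash
python3 st.py
python3 - <<'E'
from look import *
s,p,T,C=look('w5',['new_tray','board_eraser'])
E
```

```text
11.6 [0.4692 0.0179 0.0711] yaw 87.72 z [ 1.e-04  1.e-04 -1.e+00] F [-0.   0.9  0.1] op 0.0232 0.004
11.6 [0.4692 0.0179 0.0711] 87.72 [0.000e+00 7.210e-01 6.929e-01 1.000e-04] 0.023237207194707947
new_tray 0.92 [242.   0. 397. 444.] htop 0.013 rect [467.7  19.3] [241.4  73.5] 87.7 mid [470.6  19.6]
board_eraser 0.7 [284. 260. 355. 392.] htop 0.0868 rect [468.4  17.7] [50.  23.9] 87.5 mid [468.2  17.9]
```

View pics/w5.png

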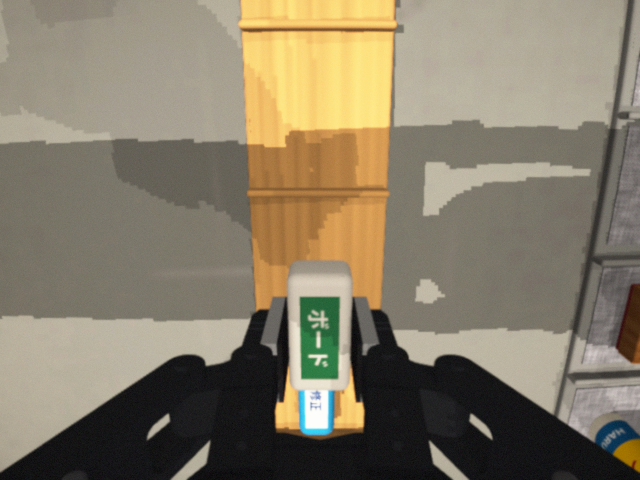

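The gripped eraser is at (468.4, 17.7) mm, over its target pocket. I'll lower it.

Emit:
send_rows(
  steps=[
    [[0,-0.05,2.0,0,0,0,-1],[0,0,2.0,0,0,0,-1],[0,0,1.2,0,0,0,-1],[0,0,0.5,0,0,0,-1],[0,0,0.1,0,0,0,-1],[0,0,0,0,0,0,-1],[0,0,0,0,0,0,-1]],
  ],
)

```text
time_s: 12.33
ee_pos: [0.4686, 0.0177, 0.0142]
orientation: [0.001, 0.721, 0.693, 0.001]
force: [0.2, -0.6, -0.1]
opening: 0.0237
```

```bash
python3 st.py
```

```text
12.3333 [0.4686 0.0177 0.0142] yaw 87.71 z [ 1.6e-03 -1.0e-04 -1.0e+00] F [ 0.2 -0.6 -0.1] op 0.0237 0.007
```

Emit:
send_rows(
  steps=[
    [[0,0,0.28,0,0,0,-1],[0,0,0,0,0,0,-1],[0,0,0,0,0,0,-0.2],[0,0,0,0,0,0,0.1],[0,0,0,0,0,0,0.1],[0,0,-1.0,0,0,0,0.1],[0,0,-2.5,0,0,0,0.1],[0,0,-3.5,0,0,0,0.2],[-1.5,1.5,-3.0,0,0,0,0.4],[-2.5,2.5,-2.0,0,0,-0.018,0.4],[-2.5,2.5,-2.0,0,0,0,0.4],[-2.5,2.5,-1.5,0,0,0,0.4]],
  ],
)

```text
time_s: 13.33
ee_pos: [0.5566, -0.076, 0.169]
orientation: [0.002, 0.715, 0.7, 0.001]
force: [0.1, -0.4, -0.1]
opening: 0.0599
```

Emit:
send_rows(
  steps=[
    [[-1.5,2.5,0,0,0,0,0.4],[-0.7,1.0,0,0,0,0,0.4],[0,0,0,0,0,0,0.4],[0,0,0,0,0,0,0.4],[0,0,0,0,0,0,0.4]],
  ],
)

```text
time_s: 13.75
ee_pos: [0.589, -0.0971, 0.1654]
orientation: [-0.0, 0.715, 0.699, -0.0]
force: [0.4, 0.9, -0.3]
opening: 0.0596
```

```bash
python3 st.py
python3 - <<'E'
from look import *
s,p,T,C=look('w6',['stamp_a','board_eraser','correction_tape','new_tray','old_tray'])
np.savez('w6.npz',C=C,z=p['z_map'],c=p['color'])
E
```

```text
13.75 [ 0.589  -0.0971  0.1654] yaw 88.76 z [-6.e-04  4.e-04 -1.e+00] F [ 0.4  0.9 -0.3] op 0.0596 0.017
13.75 [ 0.589  -0.0971  0.1654] 88.76 [-3.000e-04  7.147e-01  6.994e-01 -1.000e-04] 0.059629338890267544
board_eraser 0.7 [119.  29. 169. 110.] htop 0.0264 rect [467.7  16.5] [49.7 24.5] 87.9 mid [467.7  16.8]
board_eraser 0.44 [394. 221. 466. 296.] htop 0.0954 rect [ 659.2 -110.5] [26.7 26.8] 79.3 mid [ 659.3 -110.5]
correction_tape 0.55 [134. 148. 171. 220.] htop 0.0224 rect [463.9 -63.4] [56.3 20.9] 87.1 mid [463.8 -63.3]
new_tray 0.74 [ 89.   2. 210. 243.] htop 0.0195 rect [463.9 -23.9] [162.1  73.3] 89.4 mid [463.9 -24.3]
old_tray 0.9 [366.   2. 479. 290.] htop 0.0176 rect [661.2 -68.1] [163.3  71.4] 88.8 mid [661.1 -67.7]
```

View pics/w6.png

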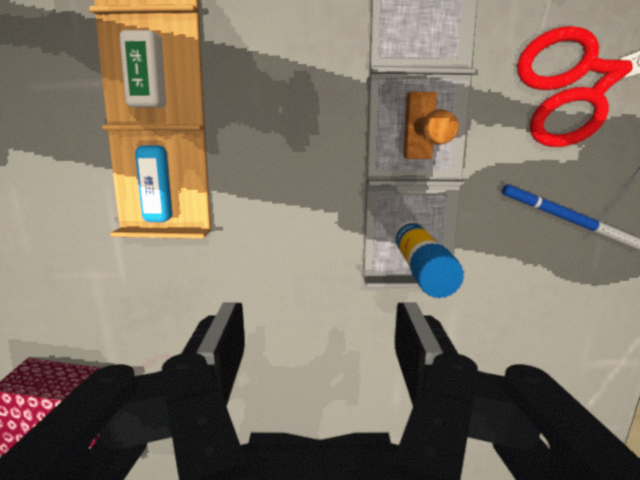

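Run:
```python
import numpy as np,cv2
d=np.load('w6.npz');C=d['C'];m=np.zeros((480,640),bool);m[80:172,395:470]=1;m&=d['z']>0
for lo,hi in [(.017,.029),(.03,.045),(.045,.06),(.06,.073),(.073,.08)]:
    t=C[m&(C[...,2]>lo)&(C[...,2]<hi)]
    if len(t)>5:print(lo,len(t),np.round(cv2.minAreaRect(t[:,:2].astype(np.float32)*1000)[0],1),cv2.minAreaRect(t[:,:2].astype(np.float32)*1000)[1:],np.round(t.min(0)*1000,1),np.round(t.max(0)*1000,1))
```

```text
0.017 1450 [660.9 -26. ] ((45.22950744628906, 19.51112937927246), 89.16658782958984) [651.  -48.6  17. ] [670.9  -3.2  28.9]
0.03 75 [657.  -25.4] ((11.307823181152344, 4.383893013000488), 80.57186889648438) [654.8 -31.3  30. ] [660.1 -20.2  44.9]
0.045 13 [655.  -25.7] ((6.245482444763184, 1.0744218826293945), 86.61659240722656) [654.4 -28.9  45.4] [655.7 -22.6  48.9]
0.06 271 [659.9 -25.6] ((19.683223724365234, 19.082157135009766), 43.11907958984375) [650.6 -36.   63.8] [670.1 -15.7  73. ]
0.073 789 [660.9 -25.8] ((17.8398380279541, 18.171873092651367), 21.19477081298828) [651.9 -35.   73. ] [669.9 -16.5  78.4]
```

The eraser and tape sit well in the wooden tray at px (141,68) and (153,183). The stamp block measures (661, -26) mm with the knob centred on it, so I'll grasp the block low.

Emit:
send_rows(
  steps=[
    [[1.0,1.0,0,0,0,0,0.4],[2.0,2.0,0,0,0,0,0.4],[2.2,2.1,0,0,0,0,0.4],[1.5,1.5,0,0,0,0,0.4],[0.57,0.5,0,0,0,0,0.4],[0,0,2.0,0,0,0,0.4],[0,0,3.0,0,0,0,0.4],[0,0,3.0,0,0,0,0.4],[0,0,2.0,0,0,0,0.4],[0,0,1.0,0,0,0,0.4],[0,0,0,0,0,0,0.4],[0,0,0,0,0,0,0.4]],
  ],
)

```text
time_s: 15.05
ee_pos: [0.6623, -0.0265, 0.0558]
orientation: [-0.0, 0.715, 0.699, -0.0]
force: [0.3, -0.3, 0.1]
opening: 0.0599
```

Emit:
send_rows(
  steps=[
    [[0,0,0,0,0,0,0.4],[0,0,0,0,0,0,0.4]],
  ],
)

```text
time_s: 15.22
ee_pos: [0.6635, -0.0267, 0.0581]
orientation: [0.002, 0.715, 0.699, 0.001]
force: [-0.3, -0.2, 0.5]
opening: 0.0595
```

```bash
python3 st.py
```

```text
15.2167 [ 0.6635 -0.0267  0.0581] yaw 88.74 z [ 4.1e-03 -4.0e-04 -1.0e+00] F [-0.3 -0.2  0.5] op 0.0595 0.005
```

Emit:
send_rows(
  steps=[
    [[0.07,-0.15,1.5,0,0,0,0.4],[0,0,1.5,0,0,0,0.4],[0,0,1.0,0,0,0,0.4],[0,0,0.2,0,0,0,0.4],[0,0,0,0,0,0,0.4],[0,0,0,0,0,0,-1],[0,0,0,0,0,0,-1],[0,0,0,0,0,0,-1],[0,0,0,0,0,0,-1],[0,0,0,0,0,0,-1]],
  ],
  squeeze=25,
)

```text
time_s: 16.05
ee_pos: [0.6614, -0.0259, 0.0145]
orientation: [0.001, 0.715, 0.699, 0.001]
force: [-0.2, 0.4, 4.2]
opening: 0.0184
```

```bash
python3 st.py
```

```text
16.05 [ 0.6614 -0.0259  0.0145] yaw 88.74 z [ 2.e-03 -2.e-04 -1.e+00] F [-0.2  0.4  4.2] op 0.0184 0.001
```

Emit:
send_rows(
  steps=[
    [[0,0,-1.0,0,0,0,-1],[0,0,-2.0,0,0,0.018,-1],[0,0,-2.0,0,0,0,-1],[0,0,-1.0,0,0,0,-1],[0,0,0,0,0,0,-1],[0,0,0,0,0,0,-1]],
  ],
)

```text
time_s: 16.55
ee_pos: [0.6611, -0.0258, 0.0739]
orientation: [0.001, 0.721, 0.693, 0.0]
force: [-0.4, -0.2, -0.5]
opening: 0.0181
```

```bash
python3 st.py
python3 - <<'E'
from look import *
s,p,T,C=look('w7',['stamp_a'])
m=np.zeros((480,640),bool);m[150:480,250:400]=1;m&=p['z_map']>0
t=C[m&(C[...,2]>.072)&(C[...,2]<.1)&(abs(C[...,0]-.661)<.014)]
print(len(t),cv2.minAreaRect(t[:,:2].astype(np.float32)*1000),t.max(0))
p=cams.snapshot('scene');cv2.imwrite('pics/s7.png',cv2.resize(p['color'][130:290,200:380,::-1],None,fx=4,fy=3.6))
E
```

```text
16.55 [ 0.6611 -0.0258  0.0739] yaw 87.71 z [ 1.4e-03 -1.0e-04 -1.0e+00] F [-0.4 -0.2 -0.5] op 0.0181 0.037
16.55 [ 0.6611 -0.0258  0.0739] 87.71 [5.000e-04 7.211e-01 6.929e-01 5.000e-04] 0.01812602545763227
stamp_a 0.72 [283. 257. 357. 442.] htop 0.1357 rect [660.4 -21.6] [13.1 18.2] 84.4 mid [660.  -21.7]
5277 ((660.3665771484375, -23.443920135498047), (43.22237014770508, 27.970327377319336), 85.87667846679688) [ 0.67498276 -0.0016078   0.09999999]
```

View pics/w7.png

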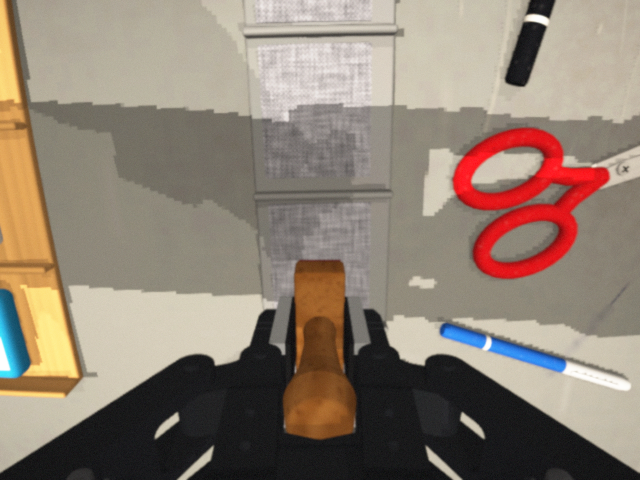

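View pics/s7.png

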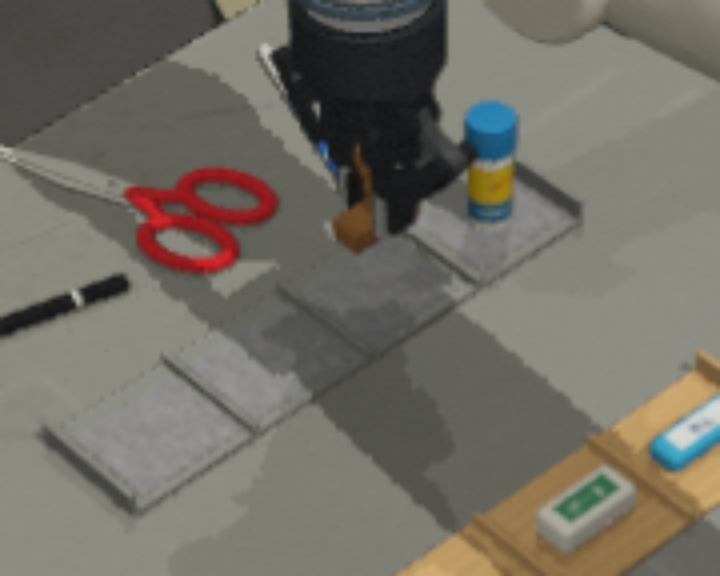

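Run:
```python
from look import *
s,p,T,C=look('w7b',[])
t=C[268:318,302:338].reshape(-1,3);k=np.abs(t[:,2]-np.median(t[:,2]))<.006;t=t[k]
A=np.c_[t[:,:2]-t[:,:2].mean(0),np.ones(len(t))];print(len(t),t.mean(0),np.degrees(np.linalg.lstsq(A,t[:,2],rcond=None)[0][:2]))
b=C[255:300,290:350].reshape(-1,3);b=b[(b[:,2]>.07)&(b[:,2]<.1)];print(b.min(0),b.max(0))
```

```text
16.7 [ 0.6598 -0.0257  0.0713] 87.71 [-0.0011  0.7211  0.6928 -0.001 ] 0.018441803439139936
1793 [ 0.65962858 -0.01054186  0.07992132] [-0.25143551 -4.25282564]
[ 0.64796831 -0.01568461  0.0700144 ] [ 0.67086569 -0.00182612  0.08189952]
```

Run:
```python
import numpy as np
d=np.load('w6.npz');C=d['C'];t=C[95:155,408:420].reshape(-1,3);t=t[(t[:,2]>.02)&(t[:,2]<.028)]
A=np.c_[t[:,:2]-t[:,:2].mean(0),np.ones(len(t))];print(len(t),t.mean(0),np.degrees(np.linalg.lstsq(A,t[:,2],rcond=None)[0][:2]))
```

```text
643 [ 0.65538124 -0.02549875  0.02329039] [ 4.21272681 -0.25914178]
```

The stamp is in the grip but its block top measures tilted 4° about world x. It was 0° before the grasp. I'll carry it over and counter-tilt before placing it.

Emit:
send_rows(
  steps=[
    [[0.7,-1.2,0,0,0,0,-1],[1.4,-2.4,0,0,0,0,-1],[1.8,-3.0,0,0,0,0,-1],[1.8,-3.0,0,0,0,0,-1],[1.8,-3.0,0,0,0,0,-1],[1.8,-3.0,0,0,0,0,-1],[1.4,-2.4,0,0,0,0,-1],[0.8,-1.4,0,0,0,0,-1],[0,0,0,0,0.074,0,-1],[0,0,0,0,0,0,-1],[0,0,0,0,0,0,-1],[0,0,0,0,0,0,-1]],
  ],
)

```text
time_s: 17.75
ee_pos: [0.4716, 0.0963, 0.0729]
orientation: [-0.025, 0.721, 0.692, 0.026]
force: [-0.7, 0.4, -0.6]
opening: 0.0175
```

```bash
python3 st.py
python3 - <<'E'
from look import *
s,p,T,C=look('w8',['new_tray','stamp_a'])
t=C[268:318,302:338].reshape(-1,3);k=np.abs(t[:,2]-np.median(t[:,2]))<.006;t=t[k]
A=np.c_[t[:,:2]-t[:,:2].mean(0),np.ones(len(t))];print(len(t),t.mean(0),np.degrees(np.linalg.lstsq(A,t[:,2],rcond=None)[0][:2]))
b=C[255:300,290:350].reshape(-1,3);b=b[(b[:,2]>.07)&(b[:,2]<.1)];print(b.min(0),b.max(0))
E
```

```text
17.75 [0.4716 0.0963 0.0729] yaw 87.63 z [ 0.0024  0.0723 -0.9974] F [-0.7  0.4 -0.6] op 0.0175 0.009
17.75 [0.4716 0.0963 0.0729] 87.63 [-0.0253  0.7211  0.6919  0.0259] 0.017515084617596658
new_tray 0.71 [244.  27. 396. 437.] htop 0.0202 rect [473.6 160.9] [118.2  73.2] 88.1 mid [475.4 160.9]
stamp_a 0.79 [283. 258. 355. 445.] htop 0.1348 rect [470.7  96.3] [12.8 18.4] 85.4 mid [470.4  95.9]
stamp_a 0.54 [562. 116. 639. 474.] htop 0.0142 rect [631.3  78.2] [128.2 153.5] 38.0 mid [601.7  92.2]
1790 [0.47139168 0.11076085 0.08256994] [ 7.14915524e-04 -7.55977472e-01]
[0.45978162 0.10576356 0.07000949] [0.48265965 0.12012287 0.08488991]
```

View pics/w8.png

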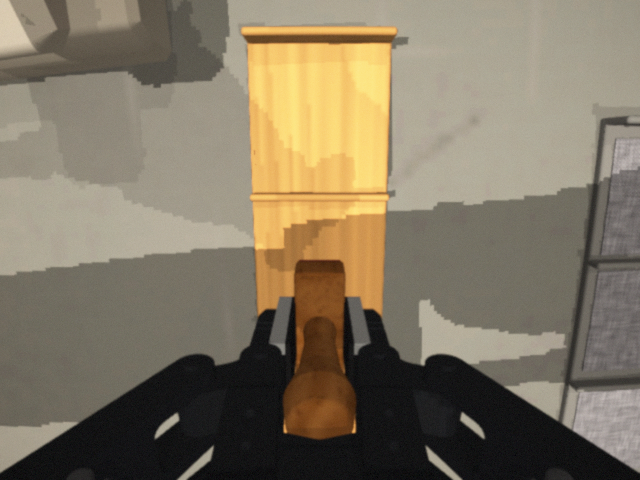

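Emit:
send_rows(
  steps=[
    [[-0.1,0,2.0,0,0,0,-1],[-0.14,0,2.0,0,0,0,-1],[-0.08,0,1.2,0,0,0,-1],[-0.04,0,0.5,0,0,0,-1],[0,0,0,0,0,0,-1],[0,0,0,0,0,0,-1],[0,0,0,0,0,0,-1]],
  ],
)

```text
time_s: 18.48
ee_pos: [0.472, 0.0975, 0.0169]
orientation: [-0.025, 0.721, 0.692, 0.027]
force: [-0.2, 0.5, -0.1]
opening: 0.0182
```

```bash
python3 st.py
```

```text
18.4833 [0.472  0.0975 0.0169] yaw 87.71 z [ 0.0039  0.0738 -0.9973] F [-0.2  0.5 -0.1] op 0.0182 0.004
```

Emit:
send_rows(
  steps=[
    [[-0.01,0,0.2,0,0,0,-1],[-0.01,0,0.12,0,0,0,-1],[0,0,0,0,0,0,-1]],
  ],
)

```text
time_s: 18.73
ee_pos: [0.4721, 0.0976, 0.0142]
orientation: [-0.025, 0.721, 0.692, 0.027]
force: [-0.3, -0.2, 3.1]
opening: 0.0182
```

```bash
python3 st.py
```

```text
18.7333 [0.4721 0.0976 0.0142] yaw 87.72 z [ 0.0047  0.0741 -0.9972] F [-0.3 -0.2  3.1] op 0.0182 0.001
```

Emit:
send_rows(
  steps=[
    [[0,0,0,0,0,0,-0.5],[0,0,0,0,0,0,-0.2],[0,0,0,0,0,0,0.2],[0,0,0,0,0,0,0.2],[0.07,0,-1.0,0,0,0,0.2],[0.18,0,-2.5,0,0,0,0.2],[0.22,0,-3.0,0,0,0,0.3],[0.22,0,-3.0,0,0,0,0.4],[0.22,0,-3.0,0,0,0,0.4],[0.1,0,-1.5,0,0,0,0.4],[0,0,0,0,-0.074,0,0.4],[0,0,0,0,0,0,0.4]],
  ],
)

```text
time_s: 19.73
ee_pos: [0.4723, 0.098, 0.1559]
orientation: [0.002, 0.721, 0.693, 0.001]
force: [0.5, 0.3, -1.2]
opening: 0.0597
```

```bash
python3 st.py
python3 - <<'E'
from look import *
s,p,T,C=look('w9',['new_tray','stamp_a'])
np.savez('w9.npz',C=C,z=p['z_map'],c=p['color'])
E
```

```text
19.7333 [0.4723 0.098  0.1559] yaw 87.76 z [ 0.0039 -0.0014 -1.    ] F [ 0.5  0.3 -1.2] op 0.0597 0.082
19.7333 [0.4723 0.098  0.1559] 87.76 [0.0019 0.7208 0.6931 0.0009] 0.059711957449981694
new_tray 0.69 [266.  51. 373. 443.] htop 0.0143 rect [469.   58.5] [322.3  72.5] 87.7 mid [471.1  59. ]
stamp_a 0.61 [304. 193. 337. 267.] htop 0.0758 rect [471.6  98.4] [17.4 18.2] 84.8 mid [471.6  98.2]
```

View pics/w9.png

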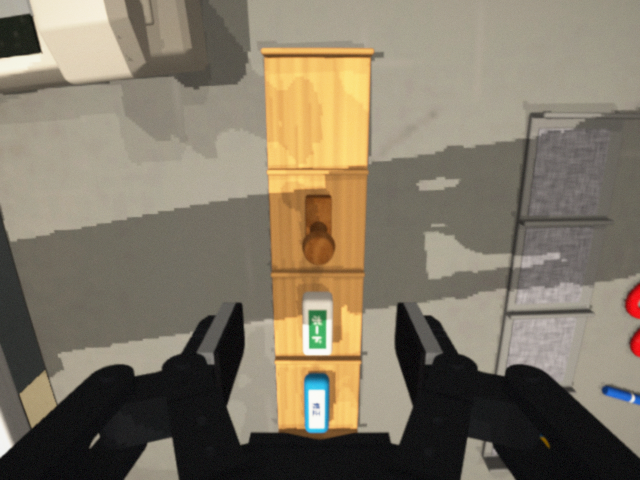

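The stamp stands upright at px (318,225), measured (471.6, 98.4) mm against a target of (470.9, 97.7). The last one is the glue stick.

Emit:
send_rows(
  steps=[
    [[-1.0,1.0,0,0,0,0,0.4],[-2.0,2.0,0,0,0,0,0.4],[-2.8,2.8,0,0,0,0,0.4],[-2.8,2.8,0,0,0,0,0.4],[-2.8,2.8,0,0,0,0,0.4],[-2.8,2.8,0,0,0,0,0.4],[-2.8,2.6,0,0,0,0,0.4],[-2.0,1.8,0,0,0,0,0.4],[-1.0,1.0,0,0,0,0,0.4],[0,0,0,0,0,0,0.4],[0,0,0,0,0,0,0.4],[0,0,0,0,0,0,0.4]],
  ],
)

```text
time_s: 20.88
ee_pos: [0.6587, -0.1104, 0.1526]
orientation: [-0.001, 0.721, 0.693, -0.0]
force: [-0.4, 0.9, -1.2]
opening: 0.0599
```

```bash
python3 st.py
python3 - <<'E'
from look import *
s,p,T,C=look('w10',['glue_stick'])
m=(p['z_map']>0)&(C[...,2]>.088)&(C[...,2]<.1)&(abs(C[...,0]-.66)<.02)&(abs(C[...,1]+.11)<.025)
t=C[m];print(len(t),cv2.minAreaRect(t[:,:2].astype(np.float32)*1000))
E
```

```text
20.8833 [ 0.6587 -0.1104  0.1526] yaw 87.7 z [-0.0014  0.001  -1.    ] F [-0.4  0.9 -1.2] op 0.0599 0.022
20.8833 [ 0.6587 -0.1104  0.1526] 87.7 [-8.000e-04  7.212e-01  6.928e-01 -2.000e-04] 0.05992185770159533
glue_stick 0.87 [298. 208. 351. 287.] htop 0.0955 rect [ 660.  -110.5] [26.9 26.9] 8.6 mid [ 660.1 -110.6]
1916 ((660.059814453125, -110.50489807128906), (26.847915649414062, 27.09557342529297), 5.837891578674316)
```

View pics/w10.png

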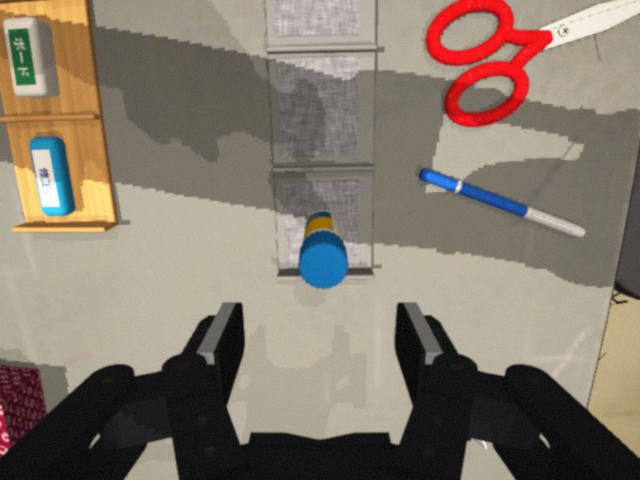

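The cap is centred at (660.1, -110.5) mm, directly below the jaws.

Emit:
send_rows(
  steps=[
    [[0,0.1,1.5,0,0,0,0.4],[0,0,2.5,0,0,0,0.4],[0,0,2.5,0,0,0,0.4],[0,0,1.5,0,0,0,0.4],[0,0,0.9,0,0,0,0.4],[0,0,0,0,0,0,0.4],[0,0,0,0,0,0,0.4],[0,0,0,0,0,0,0.4]],
  ],
)

```text
time_s: 21.65
ee_pos: [0.6611, -0.1103, 0.0665]
orientation: [0.001, 0.721, 0.693, 0.001]
force: [-0.1, -0.0, 0.4]
opening: 0.0596
```

```bash
python3 st.py
```

```text
21.65 [ 0.6611 -0.1103  0.0665] yaw 87.73 z [ 2.9e-03 -6.0e-04 -1.0e+00] F [-0.1 -0.   0.4] op 0.0596 0.012
```

Emit:
send_rows(
  steps=[
    [[0,-0.05,0.3,0,0,0,0.4],[0,0,0,0,0,0,0],[0,0,0,0,0,0,-0.2],[0,0,0,0,0,0,-1],[0,0,0,0,0,0,-1],[0,0,0,0,0,0,-1],[0,0,0,0,0,0,-1],[0,0,0,0,0,0,-1]],
  ],
  squeeze=25,
)

```text
time_s: 22.32
ee_pos: [0.6601, -0.1105, 0.0619]
orientation: [0.0, 0.721, 0.693, 0.0]
force: [0.0, 0.3, 3.6]
opening: 0.0276
```

```bash
python3 st.py
```

```text
22.3167 [ 0.6601 -0.1105  0.0619] yaw 87.7 z [ 9.e-04 -1.e-04 -1.e+00] F [0.  0.3 3.6] op 0.0276 0.002
```

Emit:
send_rows(
  steps=[
    [[0,0,-1.5,0,0,0,-1],[0,0,-2.5,0,0,0,-1],[0,0,-2.5,0,0,0,-1],[0,0,-2.0,0,0,0,-1],[1.0,-0.7,0,0,0,0,-1],[2.0,-1.4,0,0,0,0,-1],[3.0,-2.1,0,0,0,0,-1],[3.0,-2.1,0,0,0,0,-1],[3.0,-2.1,0,0,0,0,-1],[3.0,-2.1,0,0,0,0,-1],[3.0,-2.1,0,0,0,0,-1],[3.0,-2.1,0,0,0,0,-1]],
  ],
)

```text
time_s: 23.32
ee_pos: [0.52, 0.1064, 0.1459]
orientation: [-0.0, 0.721, 0.693, -0.0]
force: [0.2, 1.2, -0.4]
opening: 0.0273
```

Emit:
send_rows(
  steps=[
    [[3.0,-2.1,0,0,0,0,-1],[2.5,-1.8,0,0,0,0,-1],[1.5,-1.1,0,0,0,0,-1],[0,0,0,0,0,0,-1],[0,0,0,0,0,0,-1],[0,0,0,0,0,0,-1],[0,0,0,0,0,0,-1]],
  ],
)

```text
time_s: 23.9
ee_pos: [0.4747, 0.1762, 0.1461]
orientation: [0.0, 0.722, 0.692, -0.0]
force: [0.7, 0.0, 0.2]
opening: 0.0273
```

```bash
python3 st.py
python3 - <<'E'
from look import *
s,p,T,C=look('w11',['glue_stick','new_tray'])
p=cams.snapshot('scene');cv2.imwrite('pics/s11.png',cv2.resize(p['color'][180:350,160:360,::-1],None,fx=4,fy=3.5))
E
```

```text
23.9 [0.4747 0.1762 0.1461] yaw 87.63 z [-2.e-04 -5.e-04 -1.e+00] F [0.7 0.  0.2] op 0.0273 0.007
23.9 [0.4747 0.1762 0.1461] 87.63 [ 1.000e-04  7.216e-01  6.923e-01 -3.000e-04] 0.027255713537758155
glue_stick 0.87 [278. 248. 365. 399.] htop 0.1795 rect [473.6 176.9] [27.5 27. ] 63.5 mid [473.7 176.7]
new_tray 0.78 [269. 166. 372. 438.] htop 0.021 rect [483.3 122.6] [ 72.9 203.2] 4.9 mid [475.3 119.6]
new_tray 0.6 [493. 216. 632. 440.] htop 0.0213 rect [666.3 172.1] [ 4.8 74.2] 88.8 mid [666.3 172.1]
```

View pics/s11.png

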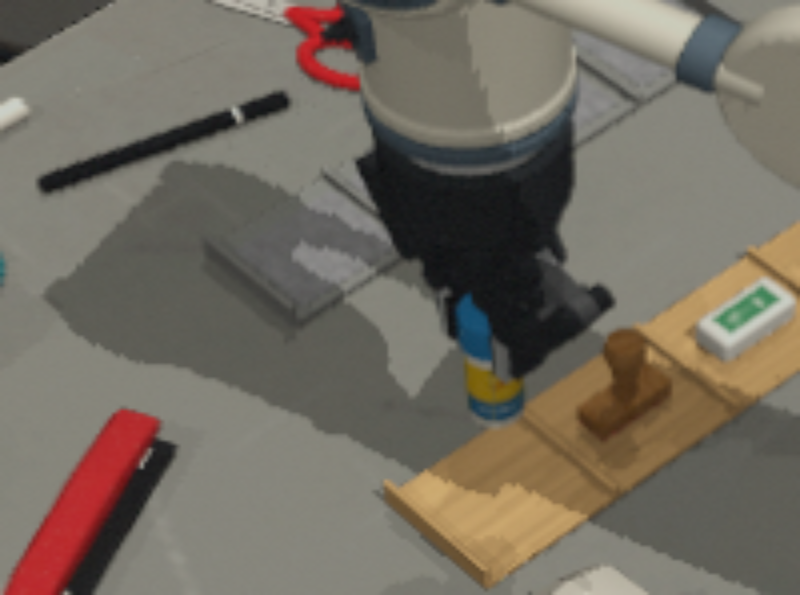

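View pics/w11.png

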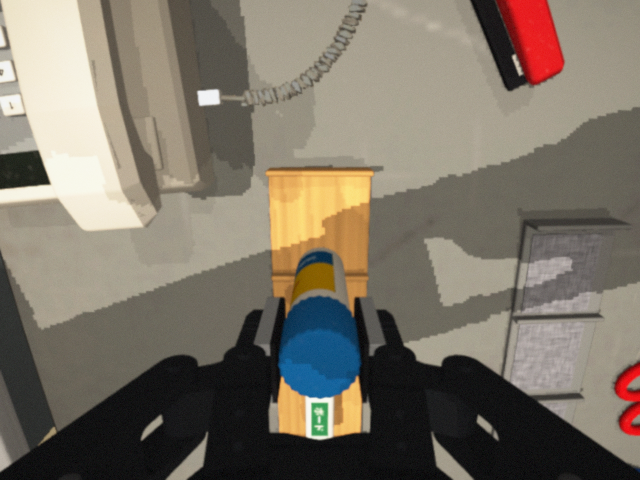

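Run:
```python
from look import *
s,p,T,C=look('w12',[])
m=np.zeros((480,640),bool);m[245:330,285:355]=1
m&=(p['z_map']>0)&(C[...,2]>.085)&(C[...,2]<.16)&(abs(C[...,0]-.474)<.004)
t=C[m]
for z in np.arange(.09,.16,.008):
    k=t[abs(t[:,2]-z)<.004]
    if len(k)>3:print(round(z,3),len(k),np.round(np.median(k[:,1])*1000,1))
```

```text
24.1 [0.4746 0.1765 0.1462] 87.63 [-0.000e+00  7.216e-01  6.923e-01 -1.000e-04] 0.027072666158351476
0.09 20 188.3
0.098 68 188.5
0.106 85 188.7
0.114 104 188.7
0.122 107 188.7
0.13 128 188.7
0.138 145 188.8
0.146 184 188.6
0.154 134 189.6
```

The barrel is vertical within 0.5° and centred about 1.4 mm short in y. I'll correct for that and lower it.

Emit:
send_rows(
  steps=[
    [[0.15,0.03,1.5,0,0,0,-1],[0,0,2.5,0,0,0,-1],[0,0,2.5,0,0,0,-1],[0,0,1.2,0,0,0,-1],[0,0,0.5,0,0,0,-1],[0,0,0,0,0,0,-1],[0,0,0,0,0,0,-1],[0,0,0,0,0,0,-1]],
  ],
)

```text
time_s: 24.82
ee_pos: [0.4755, 0.1789, 0.0662]
orientation: [0.001, 0.721, 0.693, 0.001]
force: [0.4, 0.3, -0.9]
opening: 0.0276
```

```bash
python3 st.py
```

```text
24.8167 [0.4755 0.1789 0.0662] yaw 87.71 z [ 2.7e-03  8.0e-04 -1.0e+00] F [ 0.4  0.3 -0.9] op 0.0276 0.004
```

Emit:
send_rows(
  steps=[
    [[-0.08,0,0.2,0,0,0,-1],[0,0,0.15,0,0,0,-1],[0,0,0.15,0,0,0,-1],[0,0,0,0,0,0,-1],[0,0,0,0,0,0,-1]],
  ],
)

```text
time_s: 25.23
ee_pos: [0.4752, 0.1781, 0.0609]
orientation: [0.001, 0.721, 0.693, 0.001]
force: [-0.7, 0.5, 5.2]
opening: 0.0273
```

```bash
python3 st.py
```

```text
25.2333 [0.4752 0.1781 0.0609] yaw 87.71 z [ 2.2e-03  7.0e-04 -1.0e+00] F [-0.7  0.5  5.2] op 0.0273 0.002
```

Contact at about 5 N, so it is seated. I'll ease up slightly, release and lift straight up.

Emit:
send_rows(
  steps=[
    [[0,0,-0.05,0,0,0,-1],[0,0,0,0,0,0,-0.25],[0,0,0,0,0,0,-0.1],[0,0,0,0,0,0,0.3],[0,0,0,0,0,0,0.4],[0,0,-1.0,0,0,0,0.4],[0,0,-2.0,0,0,0,0.4],[0,0,-3.0,0,0,0,0.4],[0,0,-3.0,0,0,0,0.4],[0,0,-3.0,0,0,0,0.4],[0,0,-2.0,0,0,0,0.4],[0,0,0,0,0,0,0.4]],
  ],
)

```text
time_s: 26.23
ee_pos: [0.4762, 0.1784, 0.2067]
orientation: [0.002, 0.721, 0.693, 0.004]
force: [1.0, -0.5, 0.4]
opening: 0.0595
```

Emit:
send_rows(
  steps=[
    [[-1,2,-1,0,0,0,0.4],[-1.5,3,-1,0,0,0,0.4],[-1.5,3,-1,0,0,0,0.4],[-1,2,0,0,0,0,0.4],[0,0,0,0,0,0,0.4],[0,0,0,0,0,0,0.4],[0,0,0,0,0,0,0.4]],
  ],
)

```text
time_s: 26.82
ee_pos: [0.5717, 0.1242, 0.2292]
orientation: [-0.001, 0.721, 0.693, -0.001]
force: [-0.1, 0.1, -0.0]
opening: 0.0601
```

```bash
python3 st.py
python3 - <<'E'
from look import *
s,p,T,C=look('w13',['glue_stick','stamp_a','board_eraser','correction_tape','new_tray','stapler'])
p=cams.snapshot('scene');cv2.imwrite('pics/s13.png',cv2.resize(p['color'][120:380,140:460,::-1],None,fx=2.2,fy=2.2));C=cloud(p)
for q in ['stapler','tape_roll','glue_stick','stamp_a']:
    for r in cams.regions_of(q,p)[:1]:
        c=C[r['mask']&(p['z_map']>0)];print(q,r['rect'],np.round(np.median(c,0),3),c[:,2].max())
E
```

```text
26.8167 [0.5717 0.1242 0.2292] yaw 87.71 z [-1.7e-03  2.0e-04 -1.0e+00] F [-0.1  0.1 -0. ] op 0.0601 0.019
26.8167 [0.5717 0.1242 0.2292] 87.71 [-7.000e-04  7.211e-01  6.929e-01 -5.000e-04] 0.06013240676435307
glue_stick 0.61 [163. 135. 229. 176.] htop 0.0945 rect [475.1 178.1] [26.2 27.3] 64.5 mid [475.3 178.3]
stamp_a 0.63 [188. 210. 227. 271.] htop 0.0755 rect [471.8  98.5] [17.4 17.3] 22.2 mid [471.6  98.2]
stamp_a 0.36 [342.   2. 390.  40.] htop 0.0343 rect [616.2 280.2] [17.8 27.5] 89.0 mid [616.3 280.3]
board_eraser 0.93 [207. 286. 238. 319.] htop 0.2435 rect [533.5 135.1] [6.5 0.9] 44.9 mid [533.4 135.1]
correction_tape 0.78 [228. 382. 237. 402.] htop 0.0226 rect [471.  -74.7] [33.2  9.6] 74.0 mid [468.1 -74.2]
correction_tape 0.48 [164. 102. 265. 416.] htop 0.0207 rect [503.5  60.3] [107.2 328.4] 3.8 mid [495.6  57.9]
new_tray 0.85 [165. 102. 264. 416.] htop 0.0206 rect [498.2  59.9] [ 96.6 328.4] 3.8 mid [490.5  57.9]
stapler 0.93 [341.   0. 388.  40.] htop 0.0342 rect [616.2 280.2] [17.8 27.5] 89.0 mid [616.3 280.3]
stapler [160.7, 297.6, 207.3, 364.5] [0.586 0.336 0.03 ] 0.04070825656181487
glue_stick [274.3, 289.4, 293.5, 323.7] [0.467 0.183 0.069] 0.09851095091937079
stamp_a [304.8, 274.1, 329.5, 306.3] [0.466 0.102 0.022] 0.07790027657374332
```

View pics/w13.png

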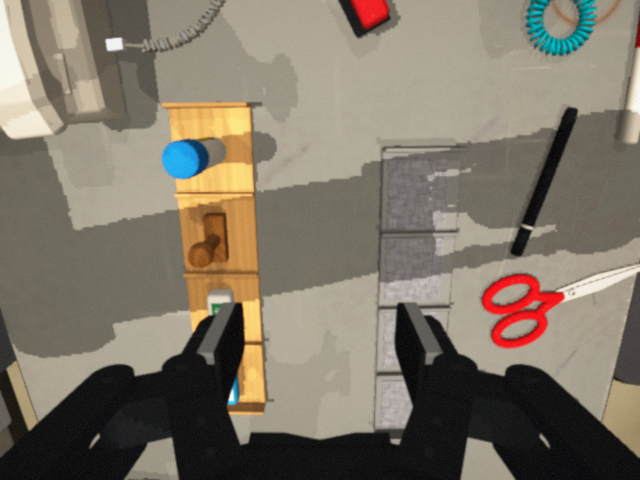

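View pics/s13.png

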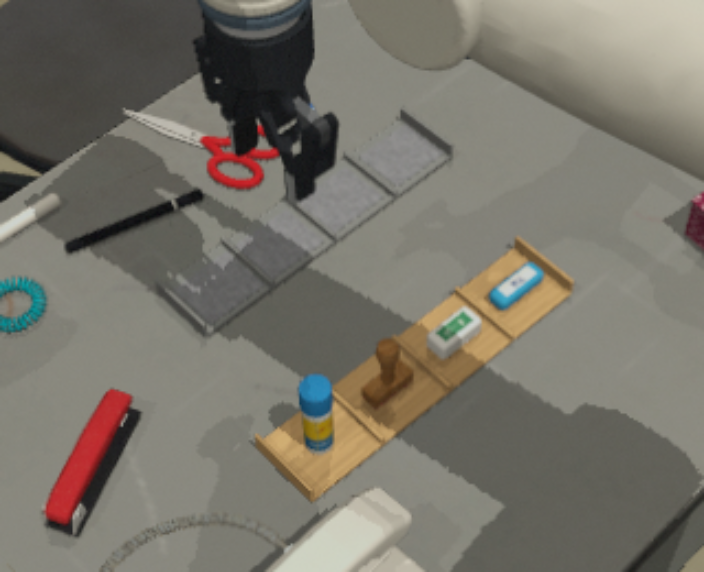

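The pictures show glue stick, stamp, eraser and tape from left to right, all upright in their own pockets. The stapler hasn't moved, and the arm stands clear.

```bash
python3 -c "
from bench import close_job
print(close_job())"
```

```text
the job is handed in; nothing more can be done
None
```

The job is done and handed in after about 27 s of robot time. From left to right, the wooden tray now holds the glue stick, stamp, eraser and correction tape, the reverse of the grey tray. All four stand free in their own pockets.

**Position:** the last wrist-camera measurements put each one within about 2 mm of its pocket's middle:

| Thing | Measured x, y (mm) | Pocket middle x, y (mm) |
|---|---|---|
| Glue stick | 475.1, 178.1 | 474.1, 177.6 |
| Stamp | 471.8, 98.5 | 470.9, 97.7 |
| Eraser | 467.7, 16.5 | 467.7, 17.7 |
| Correction tape | 463.9, -63.4 | 464.5, -62.2 |

The figures for the eraser and tape were taken before the last two things were placed. In the last wrist picture the gripper partly hid those two, so I disregarded the readings from it. The final scene picture shows both still in place.

**Stamp:** it tilted about 4° in the grip when lifted. I tilted the tool back before setting it down, and the last pictures show it upright.

**Stapler and roll of tape:** the stapler measured the same at the end as at the start. The arm hid the roll of tape in the final picture, so I could not check it there, but the arm did not go near it while moving the four things.

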